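# Slide the crumb tray back into the toaster

## Task

The emptied push-in crumb tray lies on the worktop: slide it back into the slot low in the end of the toaster, pan end first, and gently push it all the way home against its ejector spring until the catch clicks and holds it in. Never force the tray, leave the toaster and the other things on the worktop alone, and let go at the end.

Things in the scene. Friction and masses are not known exactly. Their poses are not given: they have to be found in the camera images.
- toaster: two-slice toaster, steel, black ends, 290 long (x) x 180 wide (y) x 190 high, fixed. Origin: centre of its footprint at worktop level, z up. Its x axis is the direction in which the tray goes in; the tray slot is low in its -x end (lever and dial are on the other end). Toaster and tray are damaged if pressed against each other with more than 25 N.
- toaster_mouth (a point): centre of the slot's lower edge in the end face, 10 mm above the worktop; axes as the toaster's. The slot is a tunnel 124 wide, floor 10 and roof 25 above the worktop: 2 mm free on each side of the tray, 3 above. Over its first 14 mm it flares out to 136 wide and 5 to 30 above the worktop.
- tray_home (a point): where the tray's origin lies when pushed fully in, on the tunnel floor, 107.5 mm past the mouth; axes as the toaster's, and the tray's x axis must point along them. There the front strip meets the end face: a hard stop. Let go, the tray springs back 1.5 mm onto its catch, or 5 mm and more if the catch has not clicked.
- catch_point (a point): tooth of the spring catch hanging from the middle of the tunnel's roof, 209.5 mm past the mouth. The tray's rear rim starts to lift it about 13 mm before the hard stop; from 7 mm before it an ejector spring pushes back too. The tooth drops behind the rim, and holds the tray, only 1.5 mm before the stop, at a push of 8 to 15 N. Nothing of this can be seen from outside.
- tray: crumb tray, loose, about 0.12 kg: aluminium pan 215 long (x) x 120 wide (y), floor 3 thick, rim 12 high on the sides and at the +x (rear) end, which goes in first. Origin: centre of the pan's underside, z up. It starts flat on the worktop. At the -x end are the black front strip and pull tab.
- tray_strip (a point): on the inner face of the black front strip that stands across the pan's -x end, at tray (-107.5, 0, 15) mm; axes as the tray's. The strip is 160 wide, 30 high from the pan's underside and 6 thick (x -113.5 to -107.5): wider than the slot, it stays outside.
- tray_tab (a point): middle of the outer end face of the pull tab, at tray (-149.5, 0, 11) mm; axes as the tray's. The tab is black, 36 long (x), 36 wide (y), 14 thick (4 to 18 above the pan's underside) and sticks out from the middle of the front strip.
- wine_bottle: full wine bottle, 74 in diameter, 290 tall, standing; origin at the centre of its base; not part of the job
- mug: white mug, 80 in diameter, 95 tall, standing; origin at the centre of its base; not part of the job
- jam_jar: jam jar, 66 in diameter, 95 tall, standing; origin at the centre of its base; not part of the job

How it is judged:
By the outcome, as a careful person would: the job done as asked, in the order asked, and still so for the second after the job is handed in, with the robot touching nothing.
It also fails if it takes over 64 s, if anything falls off the work surface, if the arm or the gripper's body presses on something with over 40 N, if the wrist force passes 120 N, or if a joint passes its speed limit or range.

## Robot

A 6-joint arm with a two-finger parallel gripper is mounted at the origin on the work surface. World frame = base frame: x ahead of the robot, y to its left, z up, the work surface at z = 0. Lengths are in m, angles in rad, forces in N, time in s.
With the tool pointing down it reaches from about 0.4 to 0.925 m from the base axis. Payload 12.5 kg.
Tool frame: the origin (TCP) lies on the centre line of the jaws, within the pads' length; the fingertips stand 11 mm ahead of it and the grasp point (between the pads) lies 8 mm behind it (robot.tcp_to_tips is the z of the fingertips in the tool frame, in m); z points along the fingers, y is the line along which they close (so a half turn about z gives the same grasp; the last joint's range is limited). The gripper opens to 95 mm and grips with 3 to 60 N. Pads are 20 mm wide; open, the fingers measure 119 mm over their backs; the gripper's body (75 mm by 180 mm) begins 59 mm behind the grasp point.
Start: joints at [1.044, 0.491, 1.559, -0, 1.092, -0.106], TCP at [0.255, 0.571, 0.226] pointing down, gripper open.
Joint ranges: [-3.1, 3.1], [-0.84, 2.19], [0.05, 2.79], [-1.13, 4.28], [0.06, 2.93], [-2.69, 2.69]. Speed limits (rad/s): [2.22, 2.22, 2.79, 3.14, 3.14, 3.14].

## Interface

Orientations are given as a rotation vector (axis times angle).
In Python, from station import robot, imaging gives the robot as it stands.
- The arm moves only by the shell command python3 -m crank 'ROWS' [FORCE]. ROWS is text: rows parted by semicolons, each of 7 numbers parted by spaces: the shift along the tool's x, y, z in m, then the turn, a rotation vector about the tool's x, y, z in degrees, then the closure, from -1 (fully open) to 1 (shut). A call has 1 to 5 rows; each row is the pose to reach, as a shift and turn from the pose commanded when the call began, along the tool's axes at that moment; what a row does not reach only later rows make up. A row lasts 1/10 s, in which the tool goes at most 50 mm and 8.59 degrees, less where a joint would pass 70% of its speed; a pose out of reach is approached as far as the arm can. A call with a gripper value outside its range is refused whole. The fingers move at their own pace and stop on an object; FORCE is the grip in N (left out, the last holds). Time passes only in rows, so rows that repeat a pose let the fingers close. It gives the time, the measured TCP pose, the force, the opening and the grip force at its end, in the units of the state.
- robot.get_obs(): the state, without advancing time (a new reading comes with each control period).
- imaging.snapshot(name): name is "scene" or "top" or "wrist"; returns the picture (480x640x3 uint8, red, green, blue); there is no depth.
- imaging.calibration(name): a dict with "camera_matrix" (3x3 intrinsics, pixels), "extrinsics" (4x4, takes a point from camera to world coordinates); the wrist camera has in their place "hand_eye" (4x4, takes a point from camera to tool coordinates, whose origin is the TCP and whose axes are the flange's). Camera axes: x right, y up, looking along -z (the intrinsics and any distortion apply to the point x, -y, -z); pixel columns grow to the right and rows downward; lengths in m; the calibration is good to about 2 mm. A picture is of the moment at which its call begins: read the wrist's pose just before it. calibration takes no time and is no camera call.
- robot.close_job(): hands the job in; it is judged then, once.
The state is a dict: "time": time; "q": joint angles; "qvel": joint speeds; "effort": joint torques, N m; "tool_pos": TCP position; "tcp_rot": TCP orientation; "ft_force": force on the tool from outside, world axes, zero at the start; "torque": the same for the moment, N m; "width": finger opening in m; "grasp_force": force on a finger pad.
Only numpy, scipy, OpenCV 4.12 (cv2) and the standard library are available. Lean on these libraries where they do the work, as an engineer would, in place of code of your own. Each camera call takes 0.05 s, during which the arm holds its last target. There are 200 camera calls.

## Working session

There is one attempt and no reset: what is moved stays moved. The work goes in short steps, Python scripts to look and compute and a shell command to move; the robot and the scene stay as the last step left them, time stands still between calls to the robot, and variables do not carry over. Pictures are saved under pics/ and viewed, at most 10 in all, crops included, and the job is handed in when it is done.

```bash
mkdir -p pics
python3 - <<'E'
from station import robot, imaging
import cv2,numpy as np
o=robot.get_obs()
print({k:np.round(v,3) for k,v in o.items()}, robot.tcp_to_tips)
for n in("scene","top"):
    cv2.imwrite(f"pics/{n}0.png",imaging.snapshot(n)[:,:,::-1]); c=imaging.calibration(n); print({k:np.round(v,4).tolist() if not isinstance(v,str) else v for k,v in c.items()})
print({k:np.round(v,4).tolist() if not isinstance(v,str) else v for k,v in imaging.calibration("wrist").items()})
E
```

```text
{'time': np.float64(0.0), 'q': array([ 1.044,  0.492,  1.559, -0.   ,  1.092, -0.106]), 'qvel': array([-0.001,  0.001,  0.001,  0.001, -0.002,  0.001]), 'effort': array([ 0.0000e+00, -6.1266e+01, -2.5818e+01,  6.9000e-02,  4.8000e-02,
       -0.0000e+00]), 'tool_pos': array([0.255, 0.57 , 0.225]), 'tcp_rot': array([-6.560e-01, -3.072e+00,  2.000e-03]), 'ft_force': array([-0.633,  0.289, -0.797]), 'torque': array([ 0.005,  0.038, -0.013]), 'grasp_force': np.float64(0.0), 'width': np.float64(0.095)} 0.011
{'camera_matrix': [[602.8645, 0.0, 313.9743], [0.0, 602.8645, 235.6093], [0.0, 0.0, 1.0]], 'extrinsics': [[-0.6478, -0.7257, 0.2317, 0.8777], [0.7618, -0.6159, 0.2009, 0.238], [-0.0031, 0.3066, 0.9518, 1.2418], [0.0, 0.0, 0.0, 1.0]]}
{'camera_matrix': [[443.1583, 0.0, 317.6237], [0.0, 443.1583, 245.37], [0.0, 0.0, 1.0]], 'extrinsics': [[-0.0102, 0.9998, -0.018, 0.5343], [-0.9997, -0.0106, -0.0234, -0.036], [-0.0236, 0.0177, 0.9996, 0.8758], [0.0, 0.0, 0.0, 1.0]]}
{'camera_matrix': [[356.8421, 0.0, 322.0936], [0.0, 356.8421, 235.6528], [0.0, 0.0, 1.0]], 'hand_eye': [[0.0013, 0.9616, 0.2743, 0.0781], [1.0, -0.0015, 0.0006, -0.0003], [0.001, 0.2743, -0.9616, -0.1586], [0.0, 0.0, 0.0, 1.0]]}
```

View pics/scene0.png

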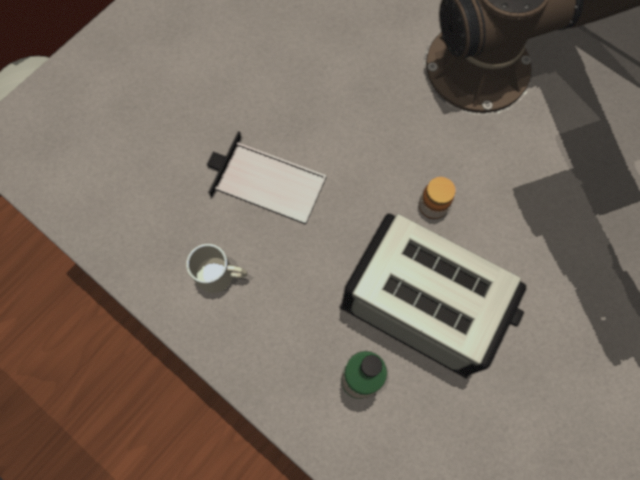

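View pics/top0.png

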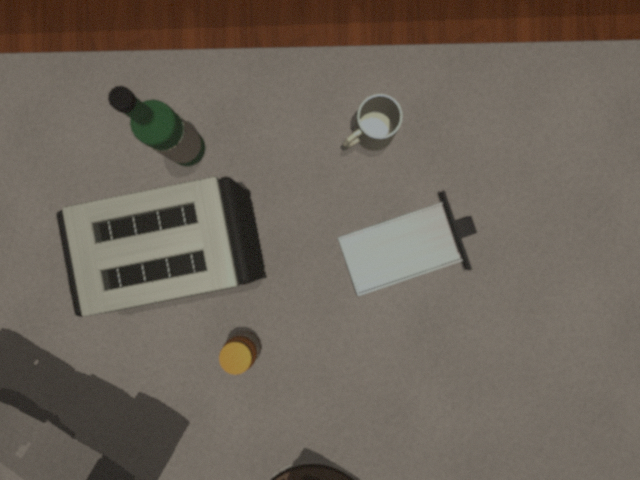

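The top view shows the tray at about (400,250), with its tab at (465,227). The toaster's slot end is near (250,230), and the tray has to go towards image left (+y). Next I'll look at enlarged crops.

```bash
cat > h.py <<'E'
import cv2,numpy as np
def crop(im,x0,y0,w,h,s):
    c=cv2.resize(im[y0:y0+h,x0:x0+w],None,fx=s,fy=s,interpolation=cv2.INTER_CUBIC)
    c=cv2.convertScaleAbs(c,alpha=1.5,beta=15)
    for x in range(-(-x0//10)*10,x0+w,10):
        X=int((x-x0+.5)*s); cv2.line(c,(X,0),(X,6),(0,0,255),1)
        if x%20==0: cv2.putText(c,str(x),(X-10,17),0,.38,(0,0,255),1)
    for y in range(-(-y0//10)*10,y0+h,10):
        Y=int((y-y0+.5)*s); cv2.line(c,(0,Y),(6,Y),(0,0,255),1)
        if y%20==0: cv2.putText(c,str(y),(8,Y+4),0,.38,(0,0,255),1)
    return c
E
python3 - <<'E'
import cv2,numpy as np
from h import crop
t=cv2.imread("pics/top0.png"); s=cv2.imread("pics/scene0.png")
cv2.imwrite("pics/topc.png",np.hstack([crop(t,212,172,58,118,3.75),crop(t,330,182,152,118,3.75)]))
cv2.imwrite("pics/scec.png",np.hstack([crop(s,335,205,70,115,4),crop(s,203,125,127,115,4)]))
E
```

```text
(no output)
```

View pics/topc.png

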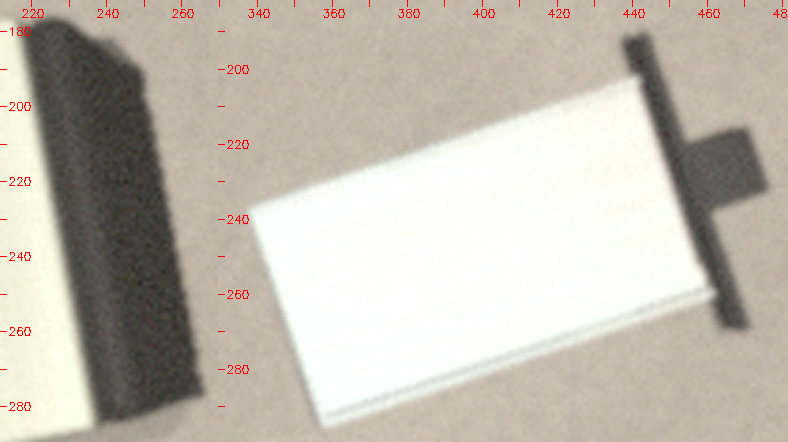

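View pics/scec.png

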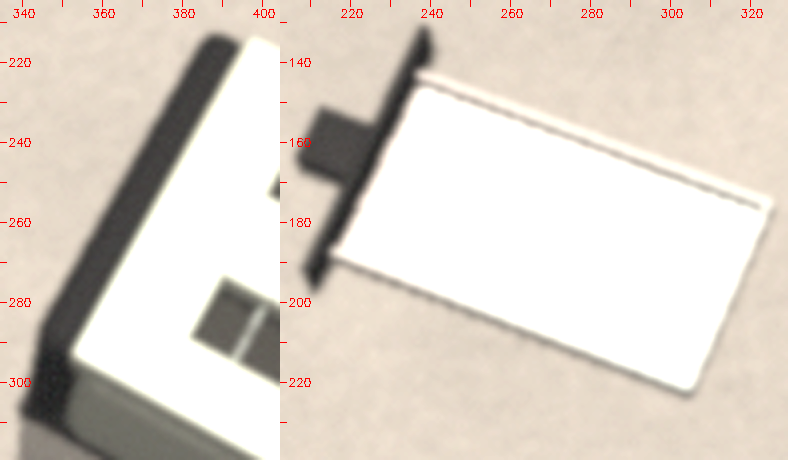

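Top view: the tray's rear corners are at (338,237) and (357,285), the tab end corners at (470.5,205.5) and (476,222), and the toaster's end face meets the worktop from about (250,193) to (265.5,277). Scene view: the tray's rear corners are at (325.5,175) and (304.5,222), and the tab end at (212.5,151) and (207,164). I'll fit both poses.

```bash
cat >> h.py <<'E'
from station import robot, imaging
from scipy.spatial.transform import Rotation as R
from scipy.optimize import least_squares
def proj(n,P,o=None):
    c=imaging.calibration(n)
    if n=="wrist":
        T=np.eye(4);T[:3,:3]=R.from_rotvec(o["tcp_rot"]).as_matrix();T[:3,3]=o["tool_pos"];T=T@np.array(c["hand_eye"])
    else: T=np.array(c["extrinsics"])
    p=(np.asarray(P)-T[:3,3])@T[:3,:3]; K=np.array(c["camera_matrix"])
    return np.c_[K[0,2]+K[0,0]*p[:,0]/-p[:,2],K[1,2]+K[1,1]*-p[:,1]/-p[:,2]]
def place(x,P):
    r=R.from_euler("z",x[2]).as_matrix(); return np.array(P)/1000@r.T+[x[0],x[1],x[3]]
def fit(sets,x0,free_z=True):
    def f(x):
        x=x if free_z else np.r_[x,0]
        return np.concatenate([(proj(n,place(x,P),o)-np.array(q)).ravel() for n,P,q,o in sets])
    r=least_squares(f,x0,loss="soft_l1"); return r.x,f(r.x).reshape(-1,2)
E
python3 - <<'E'
from h import *
a=[(107.5,-60,12),(107.5,60,12),(-107.5,-60,12),(-107.5,60,12),(-113.5,-80,30),(-113.5,80,30),(-149.5,-18,18),(-149.5,18,18)]
ta=[(338,237),(357,285.5),(441,203),(461.5,250),(444,180.5),(471,258),(470.5,205.5),(476,222)]
b=[(107.5,60,12),(107.5,-60,12),(-107.5,60,12),(-107.5,-60,12),(-149.5,18,18),(-149.5,-18,18)]
sb=[(325.5,175),(304.5,222),(236,141.5),(215,188),(212.5,151),(207,164)]
for S in ([("top",a,ta,None)],[("scene",b,sb,None)]):
    x,e=fit(S,[.55,-.2,1.9],False);print("tray",x,np.degrees(x[2]),np.abs(e).max())
x,e=fit([("top",a,ta,None),("scene",b,sb,None)],[.55,-.2,1.9,0]);print("tray z free",x,np.round(e,1).tolist())
# toaster: end-face bottom corners seen from top; top rear corners in both
def g(x): return np.r_[(proj("top",place(np.r_[x,0],[(-145,90,0)]))-[(265.5,277)]).ravel(), 0]
import itertools
K=np.array(imaging.calibration("top")["camera_matrix"]);T=np.array(imaging.calibration("top")["extrinsics"])
def ground(u,v,z=0):
    d=T[:3,:3]@[(u-K[0,2])/K[0,0],-(v-K[1,2])/K[1,1],-1]; return T[:3,3]+d*(z-T[2,3])/d[2]
A=ground(265.5,277);B=ground(250.5,197);d=(B-A)/np.linalg.norm(B-A)
print("face",A,B,np.linalg.norm(B-A),"yaw",np.degrees(np.arctan2(-d[0],d[1])), "mouth",A+d*.09)
E
```

```text
tray [ 0.55895661 -0.17424208  1.89823242] 108.76070624332826 10.73616422931849
tray [ 0.54464664 -0.17641492  1.89181675] 108.39311567305325 1.870207675699362
tray z free [ 0.55238088 -0.16964945  1.90828063  0.019981  ] [[-3.6, -4.4], [-1.0, 6.5], [0.0, -9.1], [1.6, 3.4], [-1.2, 0.9], [1.9, 4.5], [0.2, 1.2], [1.4, 2.7], [0.3, -0.4], [1.3, 1.3], [-0.8, 1.2], [-1.8, 1.6], [-2.8, 0.4], [-4.0, 1.5]]
face [0.48846452 0.08842993 0.        ] [0.64759284 0.11705053 0.        ] 0.16168166696202366 yaw -79.80387410641056 mouth [0.5770432  0.10436157 0.        ]
```

Run:
```python
from h import *
a=[(107.5,-60,12),(107.5,60,12),(-107.5,-60,12),(-107.5,60,12),(-113.5,-80,30),(-113.5,80,30),(-149.5,-18,18),(-149.5,18,18)]
ta=[(337.6,237.2),(357.4,295.6),(442.4,202),(462.7,260),(444.8,190.3),(471,269),(471,215.4),(476.3,231.6)]
b=[(107.5,60,12),(107.5,-60,12),(-107.5,60,12),(-107.5,-60,12),(-149.5,18,18),(-149.5,-18,18)]
sb=[(325.5,175),(304.5,222),(236,141.5),(215,188),(212.5,151),(207,164)]
for S in ([("top",a,ta,None)],[("scene",b,sb,None)]):
    x,e=fit(S,[.55,-.2,1.9],False);print("tray",x,np.degrees(x[2]),np.abs(e).max())
x,e=fit([("top",a,ta,None),("scene",b,sb,None)],[.55,-.2,1.9,0]);print("tray z free",x,np.round(e,1).tolist())
def ray(n,u,v,z):
    c=imaging.calibration(n);K=np.array(c["camera_matrix"]);T=np.array(c["extrinsics"])
    d=T[:3,:3]@[(u-K[0,2])/K[0,0],-(v-K[1,2])/K[1,1],-1]; return T[:3,3]+d*(z-T[2,3])/d[2]
def yaw(A,B): d=B-A; return np.degrees(np.arctan2(d[0],-d[1]))
A=ray("top",265.9,276.3,0);B=ray("top",251.5,202.2,0);d=(B-A)/np.linalg.norm(B-A)
print("face",A,B,yaw(A,B),"mouth",A+d*.09)
f=lambda X,Y,x0,y0,s:(x0+X/s-.5,y0+Y/s-.5)
for n,P,Q in (("top",f(95,428,212,172,3.75),f(22,50,212,172,3.75)),("scene",f(247,38,335,205,4),f(72,352,335,205,4))):
    A=ray(n,*P,.19);B=ray(n,*Q,.19);print(n,A,B,np.linalg.norm(B-A),yaw(A,B))
```

```text
tray [ 0.54168561 -0.17495153  1.88631755] 108.07803428059228 0.9946548336153
tray [ 0.54464664 -0.17641492  1.89181675] 108.39311567305325 1.870207675699362
tray z free [ 0.54209038 -0.1773396   1.88799965 -0.00728388] [[0.8, -0.0], [0.7, -0.4], [0.1, -0.2], [-0.0, -0.1], [-0.4, -0.5], [1.0, -0.1], [-0.0, -0.5], [0.8, 0.8], [0.6, 0.3], [1.0, 0.5], [2.2, 0.9], [0.8, -0.2], [0.6, -0.5], [-0.7, 0.1]]
face [0.48984188 0.08762427 0.        ] [0.63720997 0.11513332 0.        ] 100.57365445810004 mouth [0.57831367 0.10413921 0.        ]
top [0.4854137 0.1061832 0.19     ] [0.64271431 0.13560102 0.19      ] 0.16002778327663175 100.59289650293353
scene [0.49095479 0.10502303 0.19      ] [0.65833555 0.13711716 0.19      ] 0.17042990599814778 100.85433484890852
```

```bash
cat >> h.py <<'E'
def Rt(yaw,tilt,roll=0):
    h=np.radians(yaw);x=np.array([np.cos(h),np.sin(h),0]);z=np.array([0,0,-1.]);y=np.cross(z,x)
    return R.from_matrix(np.c_[x,y,z])*R.from_euler("yx",[tilt,roll],degrees=True)
def delta(p,rot,o=None):
    o=o or robot.get_obs(); r=R.from_rotvec(o["tcp_rot"])
    print("shift",np.round(r.inv().apply(np.array(p)-o["tool_pos"]),4),"turn",np.round((r.inv()*rot).as_rotvec(degrees=True),2))
E
python3 - <<'E'
from h import *
x=[.542,-.175,np.radians(108.2),0]
g=place(x,[(-133,0,17)])[0]; rot=Rt(108.2,30)
print(g); L=g-.13*rot.apply([0,0,1]); print(L)
delta([.38,.28,.36],rot); delta(L+[0,0,.1],rot); delta(L,rot)
E
```

```text
[ 0.58354054 -0.30134628  0.017     ]
[ 0.60384231 -0.36309447  0.1295833 ]
shift [-0.2325 -0.2141 -0.1347] turn [-12.53  28.25  46.56]
shift [-0.6995 -0.7096 -0.0038] turn [-12.53  28.25  46.56]
shift [-0.6995 -0.7095  0.0962] turn [-12.53  28.25  46.56]
```

```bash
python3 -m crank '0 0 -0.05 -2 4 7 -1; -0.02 -0.02 -0.1 -4 8 14 -1; -0.05 -0.05 -0.13 -6 13 21 -1; -0.085 -0.085 -0.135 -7 17 28 -1; -0.12 -0.12 -0.135 -9 21 35 -1' && python3 -m crank '-0.04 -0.02 0.01 0 3 3 -1; -0.08 -0.04 0.02 0 5 7 -1; -0.08 -0.04 0.02 0 5 7 -1'
python3 - <<'E'
from h import *
o=robot.get_obs();print(o["q"],o["tool_pos"])
x=[.542,-.175,np.radians(108.2),0]
g=place(x,[(-133,0,17)])[0]; rot=Rt(108.2,30)
L=g-.13*rot.apply([0,0,1])
delta([.5,0,.36],rot);delta(L+[0,0,.1],rot); delta(L,rot)
E
```

```text
time: 0.6
tool_pos: [0.3139, 0.4172, 0.362]
tcp_rot: [-1.396, -2.429, -0.328]
ft_force: [1.8, -0.3, 0.6]
width: 0.0952
grasp_force: 0.0
time: 0.9
tool_pos: [0.3128, 0.3378, 0.3074]
tcp_rot: [-1.495, -2.259, -0.34]
ft_force: [0.5, -0.5, 0.5]
width: 0.0946
grasp_force: 0.0
[ 0.40707759  0.15071536  1.9296119   0.53245164  1.14160796 -0.23997655] [0.31278784 0.33775955 0.30739214]
shift [-0.3162  0.0372 -0.2248] turn [-3.53  2.56  3.88]
shift [-0.7091 -0.0082 -0.2811] turn [-3.53  2.56  3.88]
shift [-0.7553 -0.0061 -0.1924] turn [-3.53  2.56  3.88]
```

```bash
python3 -m crank '-0.035 0.004 -0.03 -3.5 2.5 3.9 -1; -0.08 0.01 -0.055 -3.5 2.5 3.9 -1; -0.12 0.015 -0.085 -3.5 2.5 3.9 -1; -0.16 0.02 -0.11 -3.5 2.5 3.9 -1; -0.2 0.025 -0.14 -3.5 2.5 3.9 -1' && python3 -m crank '-0.045 0 -0.025 0 0 0 -1; -0.09 0 -0.05 0 0 0 -1; -0.135 0 -0.07 0 0 0 -1; -0.18 0 -0.085 0 0 0 -1; -0.23 -0.005 -0.1 0 0 0 -1'
python3 - <<'E'
from h import *
o=robot.get_obs();print(o["q"],o["tool_pos"])
x=[.542,-.175,np.radians(108.2),0]
g=place(x,[(-133,0,17)])[0]; rot=Rt(108.2,30)
L=g-.13*rot.apply([0,0,1])
delta(L+[0,0,.1],rot); delta(L,rot)
E
```

```text
time: 1.4
tool_pos: [0.4348, 0.129, 0.342]
tcp_rot: [-1.567, -2.185, -0.426]
ft_force: [2.0, 1.0, 0.2]
width: 0.0952
grasp_force: 0.0
time: 1.9
tool_pos: [0.5093, -0.1067, 0.3139]
tcp_rot: [-1.567, -2.186, -0.426]
ft_force: [1.0, 0.9, 0.9]
width: 0.0948
grasp_force: 0.0
[-0.50783045  0.40057132  1.56262669  0.34630674  1.57633788 -0.90309909] [ 0.50932091 -0.10669532  0.31388153]
shift [-0.2789  0.0072 -0.063 ] turn [0.11 0.11 0.55]
shift [-0.3287  0.0065  0.0237] turn [0.11 0.11 0.55]
```

```bash
python3 -m crank '-0.05 0 -0.012 0 0 0.5 -1; -0.1 0.002 -0.024 0 0 0.5 -1; -0.15 0.004 -0.036 0 0 0.5 -1; -0.2 0.005 -0.048 0 0 0.5 -1; -0.25 0.007 -0.055 0 0 0.5 -1' && python3 -m crank '-0.04 0 0.015 0 0 0 -1; -0.077 0 0.045 0 0 0 -1; -0.077 0 0.077 0 0 0 -1; -0.077 0 0.077 0 0 0 -1; -0.077 0 0.077 0 0 0 -1'
python3 - <<'E'
from h import *
o=robot.get_obs();im=imaging.snapshot("wrist");np.save("w1.npy",np.r_[o["tcp_rot"],o["tool_pos"]])
cv2.imwrite("pics/w1.png",im[:,:,::-1])
E
```

```text
time: 2.4
tool_pos: [0.5921, -0.3301, 0.2388]
tcp_rot: [-1.577, -2.178, -0.423]
ft_force: [0.9, 0.6, 0.7]
width: 0.0951
grasp_force: 0.0
time: 2.9
tool_pos: [0.6007, -0.3551, 0.1349]
tcp_rot: [-1.576, -2.178, -0.423]
ft_force: [0.4, -0.2, 1.2]
width: 0.0951
grasp_force: 0.0
```

View pics/w1.png

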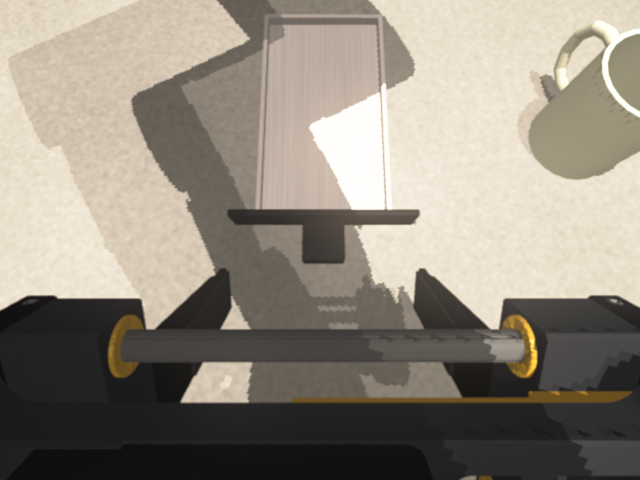

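The wrist view shows the tray straight ahead: rear corners at (265,15) and (384,15), strip top corners at (228.5,210) and (419,210), tab end at (303,262) and (344,262). It is centred between the jaws.

Run:
```python
from h import *
w=np.load("w1.npy");o={"tcp_rot":w[:3],"tool_pos":w[3:]}
P=[(107.5,60,12),(107.5,-60,12),(-107.5,80,30),(-107.5,-80,30),(-149.5,18,4),(-149.5,-18,4)]
q=[(265,15),(384,15),(228.5,210),(419,210),(303,262),(344.5,262)]
for fz,x0 in ((False,[.54,-.175,1.88]),(True,[.54,-.175,1.88,0])):
    x,e=fit([("wrist",P,q,o)],x0,fz);print(x,np.degrees(x[2]),np.round(e,1).tolist())
x=np.r_[x[:3],0]
print(proj("wrist",place(np.array([.542,-.175,1.888,0]),P),o).round(0).tolist())
x=[.542,-.175,1.888,0]
g=place(x,[(-133,0,17.5)])[0]
delta(g,Rt(108.2,30));
```

```text
[ 0.54297343 -0.17645546  1.88667568] 108.09855356167996 [[0.5, -1.1], [-0.9, -0.6], [-1.3, -1.0], [1.9, -0.4], [0.1, 2.7], [0.0, 2.8]]
[ 0.5422208  -0.17456149  1.88697542 -0.00330112] 108.1157278682634 [[0.9, -0.0], [-1.7, 0.5], [-0.2, -2.1], [0.6, -1.5], [0.2, 1.0], [-0.3, 1.1]]
[[265.0, 13.0], [382.0, 13.0], [227.0, 207.0], [420.0, 208.0], [303.0, 263.0], [344.0, 263.0]]
shift [-0.0095 -0.      0.1312] turn [0.15 0.19 0.07]
```

```bash
python3 -m crank '-0.005 0 0.04 0 0 0 -1; -0.009 0 0.08 0 0 0 -1; -0.009 0 0.11 0 0 0 -1; -0.009 0 0.11 0 0 0 -1; -0.009 0 0.11 0 0 0 -1'
python3 - <<'E'
from h import *
o=robot.get_obs();print(o["tool_pos"])
g=place([.5425,-.1755,1.888,0],[(-133,0,17.5)])[0]
delta(g,Rt(108.1,30));
E
```

```text
time: 3.45
tool_pos: [0.5866, -0.3115, 0.0366]
tcp_rot: [-1.578, -2.18, -0.424]
ft_force: [0.2, -0.1, 0.7]
width: 0.0952
grasp_force: 0.0
[ 0.58659076 -0.31154932  0.03656569]
shift [-0.0008  0.0005  0.0215] turn [0.13 0.21 0.15]
```

```bash
python3 -m crank '-0.001 0 0.012 0 0 0 -1; -0.001 0 0.0215 0 0 0 -1; -0.001 0 0.0215 0 0 0 -1' && python3 -m crank '0 0 0 0 0 0 0; 0 0 0 0 0 0 0.5; 0 0 0 0 0 0 1; 0 0 0 0 0 0 1; 0 0 0 0 0 0 1' 45 && python3 -m crank '0 0 0 0 0 0 1; 0 0 0 0 0 0 1; 0 0 0 0 0 0 1; 0 0 0 0 0 0 1'
```

```text
time: 3.75
tool_pos: [0.5824, -0.3013, 0.0152]
tcp_rot: [-1.578, -2.177, -0.424]
ft_force: [0.6, -0.1, 2.8]
width: 0.0948
grasp_force: 1.0
time: 4.25
tool_pos: [0.5822, -0.3012, 0.0152]
tcp_rot: [-1.577, -2.177, -0.424]
ft_force: [-0.4, -0.7, 3.2]
width: 0.0604
grasp_force: 1.5
time: 4.65
tool_pos: [0.5823, -0.3012, 0.0151]
tcp_rot: [-1.577, -2.177, -0.424]
ft_force: [0.8, 0.4, 3.5]
width: 0.0357
grasp_force: 47.2
```

```bash
python3 -m crank '0 0 -0.01 0 0 0 1; 0 0 -0.02 0 0 0 1; 0 0 -0.03 0 0 0 1; 0 0 -0.03 0 0 0 1; 0 0 -0.03 0 0 0 1'
python3 - <<'E'
from h import *
o=robot.get_obs();print(o["tool_pos"],o["ft_force"])
t=np.array([.5425,-.1755]);c=lambda a:np.array([[np.cos(a),-np.sin(a)],[np.sin(a),np.cos(a)]])
print("tcp in tray",c(1.887).T@(np.array([.5823,-.3012])-t))
tc=c(1.887).T@(np.array([.5823,-.3012])-t)
a=np.radians(100.6);m=np.array([.5775,.104])
org=m+c(a)@[-.1475,0]; p=org+c(a)@tc
print(p);delta([*p,.042],Rt(100.6,30))
E
```

```text
time: 5.15
tool_pos: [0.5868, -0.3156, 0.0412]
tcp_rot: [-1.577, -2.177, -0.424]
ft_force: [-0.0, 0.6, -0.5]
width: 0.0356
grasp_force: 45.0
[ 0.58683746 -0.31562072  0.04117698] [-0.02941718  0.58406978 -0.52269126]
tcp in tray [-0.13184438  0.00126093]
[ 0.62764636 -0.17080941]
shift [0.1086 0.0838 0.0617] turn [-3.67  0.07  6.56]
```

```bash
python3 -m crank '0.015 0.01 0.009 -0.5 0 0.9 1; 0.035 0.027 0.02 -1.2 0 2.2 1; 0.055 0.042 0.031 -1.9 0 3.4 1; 0.075 0.058 0.043 -2.6 0 4.5 1; 0.095 0.073 0.054 -3.3 0 5.9 1' && python3 -m crank '0.009 0.007 0.005 -0.4 0 0.7 1; 0.0136 0.0108 0.0077 -0.4 0 0.7 1; 0.0136 0.0108 0.0077 -0.4 0 0.7 1; 0.0136 0.0108 0.0077 -0.4 0 0.7 1'
python3 - <<'E'
from h import *
o=robot.get_obs();im=imaging.snapshot("wrist");np.save("w2.npy",np.r_[o["tcp_rot"],o["tool_pos"]]);print(o["tool_pos"]);delta([.62765,-.17081,.042],Rt(100.6,30))
a=cv2.convertScaleAbs(im[:,:,::-1],alpha=1.3,beta=20)
cv2.imwrite("pics/w2.png",cv2.resize(a[:300],None,fx=1.25,fy=1.25)); cv2.imwrite("pics/w2raw.png",im[:,:,::-1])
E
```

```text
time: 5.65
tool_pos: [0.6222, -0.1864, 0.0414]
tcp_rot: [-1.712, -2.087, -0.458]
ft_force: [0.2, 1.0, -0.9]
width: 0.0356
grasp_force: 45.0
time: 6.05
tool_pos: [0.6296, -0.1721, 0.0418]
tcp_rot: [-1.727, -2.079, -0.462]
ft_force: [-0.4, -0.8, -1.5]
width: 0.0358
grasp_force: 45.0
[ 0.62962215 -0.17214025  0.04177382]
shift [ 0.0017 -0.0016  0.0007] turn [ 0.03  0.05 -0.06]
```

View pics/w2.png

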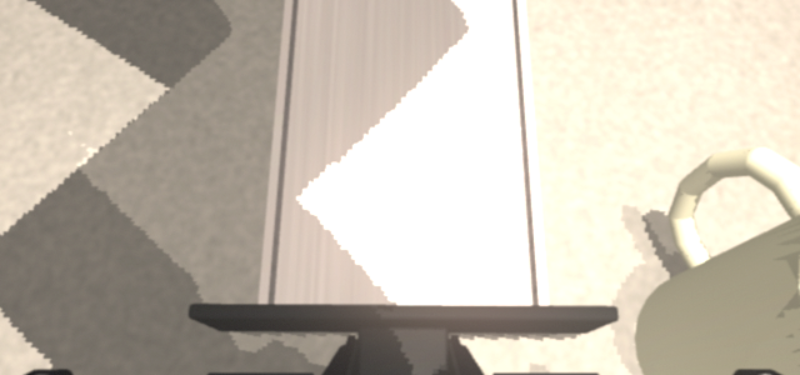

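The tray sits straight in the gripper (strip ends symmetric at about ±170 px), but the slot is out of the wrist camera's view. I'll check from the top camera.

Run:
```python
from h import *
im=imaging.snapshot("top")[:,:,::-1];cv2.imwrite("pics/top1.png",im)
cv2.imwrite("pics/top1c.png",crop(im,215,170,210,140,3.8))
```

```text
(no output)
```

View pics/top1c.png

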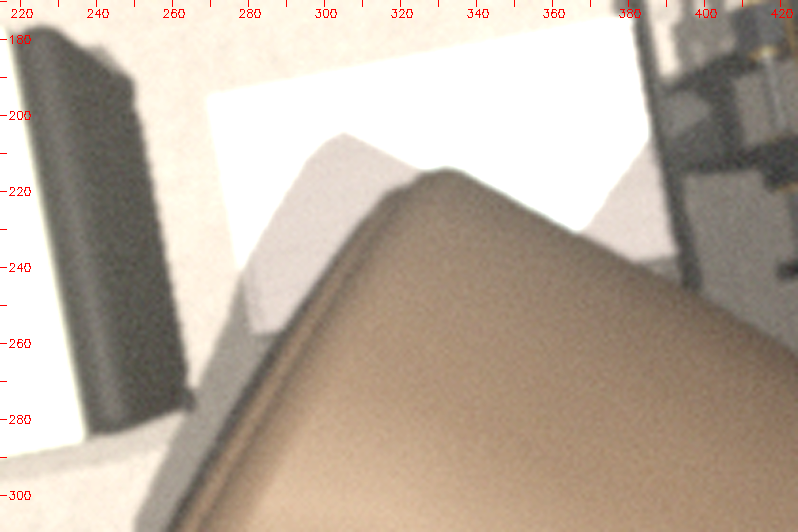

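In this view the tray's rear corners are at about (268.2,194.2) and (280.8,257.1). The toaster face runs from (249.5,190) to (265,276.9), parallel to the tray's rear edge. I'll work out the lateral offset.

Run:
```python
from h import *
def ray(n,u,v,z):
    c=imaging.calibration(n);K=np.array(c["camera_matrix"]);T=np.array(c["extrinsics"])
    d=T[:3,:3]@[(u-K[0,2])/K[0,0],-(v-K[1,2])/K[1,1],-1]; return T[:3,3]+d*(z-T[2,3])/d[2]
a=np.radians(100.6);ex=np.array([np.cos(a),np.sin(a),0]);ey=np.array([-np.sin(a),np.cos(a),0])
m=np.array([.5775,.104,0])
def rel(p): d=p-m; return np.round([d@ex*1000,d@ey*1000],1)
o=robot.get_obs();t=o["tool_pos"];print("tcp",rel(t),t)
for z in(.036,.040):
  A=ray("top",268.2,194.2,z);B=ray("top",280.8,257.1,z);print("rear",rel(A),rel(B),rel((A+B)/2),np.linalg.norm(A-B))
C=ray("top",215+620/3.8-.5,170+15/3.8-.5,.038);A=ray("top",268.2,194.2,.038);d=A-C;print("side yaw",np.degrees(np.arctan2(d[1],d[0])))
for u,v in((265,276.9),(215+138/3.8-.5,170+120/3.8-.5),(249.5,190)): print("face",rel(ray("top",u,v,0)))
# toaster top-view fit: top outline corners from first picture (z .19)
for n,u,v,z in(("top",236.8,285.6,.19),("top",217.3,178,.19),("scene",397,213.5,.19),("scene",352.5,292.5,.19),("scene",339.5,307,0),("scene",518,270,.19),("scene",470,365,.19),("top",63,210,.19),("top",80,313,.19)): print(n,rel(ray(n,u,v,z)))
```

```text
tcp [-281.2   -0.3] [ 0.62953431 -0.17239307  0.04177639]
rear [-39.6 -64.1] [-40.1  58. ] [-39.9  -3. ] 0.12219044356150101
rear [-40.  -63.5] [-40.6  58.1] [-40.3  -2.7] 0.12160842477199031
side yaw 99.97243017031292
face [ 2. 90.]
face [  0.9 -63.2]
face [ -0.8 -85.4]
top [19.1 90.1]
top [ 17.1 -80.4]
scene [17.7 86.4]
scene [ 17.7 -85.5]
scene [ -1.7 -83.7]
scene [256.2  98.2]
scene [253.2 -96.9]
top [265.8 -79.2]
top [269.   84.7]
```

```bash
python3 -m crank '-0.004 -0.0025 0.007 0 0 0 1; -0.0077 -0.005 0.0133 0 0 0 1; 0.003 -0.005 0.0195 0 0 0 1; 0.014 -0.005 0.0257 0 0 0 1; 0.014 -0.005 0.0257 0 0 0 1' && python3 -m crank '0 0 0 0 0 0 1; 0 0 0 0 0 0 1';cat >> h.py <<'E'
def st(home=False):
    o=robot.get_obs();a=np.radians(100.6);ex=np.array([np.cos(a),np.sin(a),0]);ey=np.array([-np.sin(a),np.cos(a),0]);d=o["tool_pos"]-[.5775,.104,0];f=o["ft_force"]
    r=Rt(100.6,30).inv()*R.from_rotvec(o["tcp_rot"])
    print("t %.2f tcp x %.1f y %.1f z %.1f  rear~%.1f F %.1f %.1f %.1f M"%(o["time"],d@ex*1e3,d@ey*1e3,d[2]*1e3,d@ex*1e3+240.5,f@ex,f@ey,f[2]),np.round(o["torque"],2),"rot",np.round(r.as_rotvec(degrees=True),2),"w",round(float(o["width"])*1e3,1))
E
python3 -c 'from h import *;st()
im=imaging.snapshot("top")[:,:,::-1];cv2.imwrite("pics/top2.png",im);s=imaging.snapshot("scene")[:,:,::-1];cv2.imwrite("pics/s2.png",s)
cv2.imwrite("pics/c2.png",np.hstack([crop(im,230,170,100,120,4),crop(s,280,170,90,120,4)]))'
```

```text
time: 6.65
tool_pos: [0.6198, -0.1456, 0.0268]
tcp_rot: [-1.724, -2.079, -0.461]
ft_force: [-0.2, -0.5, -1.8]
width: 0.0358
grasp_force: 45.0
time: 6.85
tool_pos: [0.6205, -0.1478, 0.0269]
tcp_rot: [-1.727, -2.079, -0.462]
ft_force: [0.6, 0.6, -0.6]
width: 0.0355
grasp_force: 45.0
t 6.85 tcp x -255.4 y 4.1 z 26.9  rear~-14.9 F 0.5 -0.7 -0.6 M [-0.61 -0.07 -0.  ] rot [-0.03 -0.07  0.  ] w 35.5
```

View pics/c2.png

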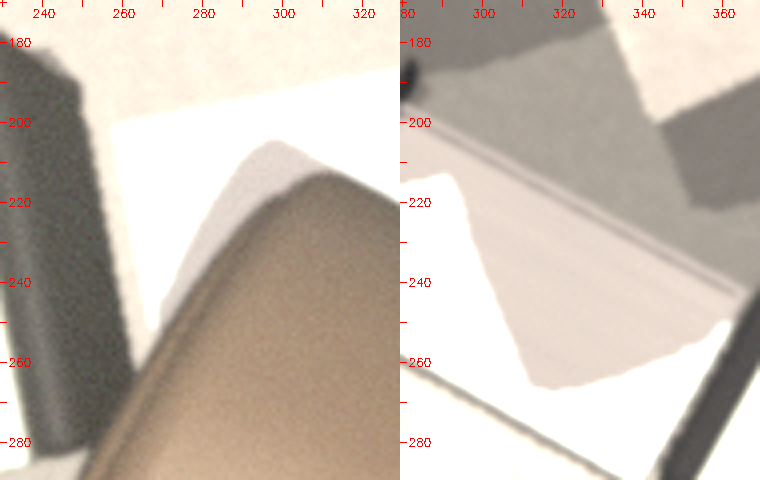

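The tray's rear corner now shows at (257.5,200) in the top view, clear of the face and about centred in the flare. I'll feed it in gently and watch the forces.

```bash
python3 -m crank '0.0043 0 0.0025 0 0 0 1; 0.0087 0 0.005 0 0 0 1; 0.013 0 0.0075 0 0 0 1; 0.0173 0 0.01 0 0 0 1; 0.0173 0 0.01 0 0 0 1' >/dev/null; python3 -c 'from h import *;st()'; python3 -m crank '0.0026 0 0.0015 0 0 0 1; 0.0052 0 0.003 0 0 0 1; 0.0078 0 0.0045 0 0 0 1; 0.0078 0 0.0045 0 0 0 1' >/dev/null;  python3 -c 'from h import *;st()'
```

```text
t 7.45 tcp x -234.5 y 4.3 z 26.7  rear~6.0 F 0.6 -0.2 -1.0 M [-0.62 -0.07  0.05] rot [ 0.02 -0.03 -0.  ] w 35.6
t 7.85 tcp x -225.9 y 4.3 z 26.6  rear~14.6 F 0.2 0.6 -1.8 M [-0.63 -0.03  0.05] rot [ 0.   -0.03  0.02] w 36.1
```

```bash
for i in 1 2; do :; done; python3 -m crank '0.0026 0 0.0015 0 0 0 1; 0.0052 0 0.003 0 0 0 1; 0.0078 0 0.0045 0 0 0 1; 0.0078 0 0.0045 0 0 0 1' >/dev/null;  python3 -c 'from h import *;st()'; python3 -m crank '0.0026 0 0.0015 0 0 0 1; 0.0052 0 0.003 0 0 0 1; 0.0078 0 0.0045 0 0 0 1; 0.0078 0 0.0045 0 0 0 1' >/dev/null;  python3 -c 'from h import *;st()'
```

```text
t 8.25 tcp x -216.9 y 4.4 z 26.6  rear~23.6 F -0.5 0.4 -0.6 M [-0.56 -0.04  0.04] rot [ 0.   -0.03  0.02] w 35.4
t 8.65 tcp x -207.8 y 4.3 z 26.6  rear~32.7 F -0.4 -0.1 -1.1 M [-0.59 -0.09  0.03] rot [ 0.01 -0.03  0.01] w 35.8
```

```bash
python3 -m crank '0.0043 0 0.0025 0 0 0 1; 0.0087 0 0.005 0 0 0 1; 0.013 0 0.0075 0 0 0 1; 0.0173 0 0.01 0 0 0 1; 0.0173 0 0.01 0 0 0 1' >/dev/null; python3 -c 'from h import *;st()'; python3 -m crank '0.0043 0 0.0025 0 0 0 1; 0.0087 0 0.005 0 0 0 1; 0.013 0 0.0075 0 0 0 1; 0.0173 0 0.01 0 0 0 1; 0.0173 0 0.01 0 0 0 1' >/dev/null; python3 -c 'from h import *;st()'; python3 -m crank '0.0043 0 0.0025 0 0 0 1; 0.0087 0 0.005 0 0 0 1; 0.013 0 0.0075 0 0 0 1; 0.0173 0 0.01 0 0 0 1; 0.0173 0 0.01 0 0 0 1' >/dev/null; python3 -c 'from h import *;st()'
```

```text
t 9.15 tcp x -187.5 y 4.3 z 26.6  rear~53.0 F -0.7 0.3 -1.3 M [-0.58 -0.1   0.01] rot [ 0.02 -0.03  0.  ] w 35.9
t 9.65 tcp x -167.6 y 4.3 z 26.6  rear~72.9 F -0.2 -0.3 -0.6 M [-0.58 -0.06  0.02] rot [ 0.01 -0.03  0.  ] w 35.8
t 10.15 tcp x -147.6 y 4.4 z 26.6  rear~92.9 F -1.3 0.1 -1.7 M [-0.59 -0.1   0.02] rot [ 0.02 -0.03  0.01] w 36.0
```

```bash
python3 -m crank '0.0043 0 0.0025 0 0 0 1; 0.0087 0 0.005 0 0 0 1; 0.013 0 0.0075 0 0 0 1; 0.0173 0 0.01 0 0 0 1; 0.0173 0 0.01 0 0 0 1' >/dev/null; python3 -c 'from h import *;st()'; python3 -m crank '0.0043 0 0.0025 0 0 0 1; 0.0087 0 0.005 0 0 0 1; 0.013 0 0.0075 0 0 0 1; 0.0173 0 0.01 0 0 0 1; 0.0173 0 0.01 0 0 0 1' >/dev/null; python3 -c 'from h import *;st()'; python3 -m crank '0.0043 0 0.0025 0 0 0 1; 0.0087 0 0.005 0 0 0 1; 0.013 0 0.0075 0 0 0 1; 0.0173 0 0.01 0 0 0 1; 0.0173 0 0.01 0 0 0 1' >/dev/null; python3 -c 'from h import *;st()';  python3 -m crank '0.0043 0 0.0025 0 0 0 1; 0.0087 0 0.005 0 0 0 1; 0.013 0 0.0075 0 0 0 1; 0.013 0 0.0075 0 0 0 1' >/dev/null; python3 -c 'from h import *;st()'
```

```text
t 10.65 tcp x -127.6 y 4.3 z 26.5  rear~112.9 F 0.2 -0.2 -1.5 M [-0.56 -0.07 -0.01] rot [ 0.02 -0.03  0.  ] w 35.8
t 11.15 tcp x -107.7 y 4.4 z 26.5  rear~132.8 F -0.3 0.2 -1.4 M [-0.6  -0.06  0.01] rot [ 0.02 -0.03  0.  ] w 35.7
t 11.65 tcp x -87.7 y 4.4 z 26.4  rear~152.8 F 0.3 -0.7 -1.4 M [-0.62 -0.06  0.01] rot [ 0.02 -0.03  0.01] w 35.4
t 12.05 tcp x -72.7 y 4.3 z 26.5  rear~167.8 F 0.2 0.1 -1.3 M [-0.63 -0.06  0.07] rot [ 0.02 -0.03  0.  ] w 35.8
```

```bash
for k in 1; do python3 -m crank '-0.0004 0 0.0007 0 0 0 1; -0.0004 0 0.0007 0 0 0 1; -0.0004 0 0.0007 0 0 0 1'>/dev/null; python3 -c 'from h import *;st()'; done;  python3 -m crank '-0.0003 0 0.0005 0 0 0 1; -0.0003 0 0.0005 0 0 0 1; -0.0003 0 0.0005 0 0 0 1'>/dev/null; python3 -c 'from h import *;st()'
python3 -m crank '0.0043 0 0.0025 0 0 0 1; 0.0087 0 0.005 0 0 0 1; 0.013 0 0.0075 0 0 0 1; 0.0173 0 0.01 0 0 0 1; 0.0173 0 0.01 0 0 0 1' >/dev/null; python3 -c 'from h import *;st()'
```

```text
t 12.35 tcp x -73.6 y 4.2 z 25.6  rear~166.9 F -0.4 0.7 -1.6 M [-0.59 -0.06 -0.02] rot [-0.02 -0.04  0.04] w 35.7
t 12.65 tcp x -73.6 y 4.2 z 25.1  rear~166.9 F 0.1 0.4 0.0 M [-0.47 -0.04  0.02] rot [-0.03 -0.05  0.03] w 35.8
t 13.15 tcp x -52.5 y 4.3 z 25.1  rear~188.0 F 0.4 -0.2 0.7 M [-0.22 -0.08 -0.08] rot [ 0.02 -0.02 -0.  ] w 35.4
```

```bash
python3 -m crank '0.0026 0 0.0015 0 0 0 1; 0.0052 0 0.003 0 0 0 1; 0.0087 0 0.005 0 0 0 1; 0.0087 0 0.005 0 0 0 1' >/dev/null;  python3 -c 'from h import *;st()'; python3 -m crank '0.0017 0 0.001 0 0 0 1; 0.0035 0 0.002 0 0 0 1; 0.0035 0 0.002 0 0 0 1' >/dev/null;  python3 -c 'from h import *;st()'; python3 -m crank '0.0009 0 0.0005 0 0 0 1; 0.0017 0 0.001 0 0 0 1; 0.0017 0 0.001 0 0 0 1' >/dev/null;  python3 -c 'from h import *;st()'
```

```text
t 13.55 tcp x -42.9 y 4.2 z 25.1  rear~197.6 F 0.3 -0.3 -0.5 M [-0.24 -0.1  -0.1 ] rot [-0.   -0.02  0.02] w 35.6
t 13.85 tcp x -39.2 y 4.2 z 25.1  rear~201.3 F 0.5 -1.0 1.4 M [-0.24 -0.13 -0.15] rot [-0.02 -0.04  0.03] w 35.7
t 14.15 tcp x -37.5 y 4.2 z 25.1  rear~203.0 F -2.2 -0.0 0.4 M [-0.62 -0.17 -0.04] rot [-0.02 -0.05  0.03] w 35.6
```

```bash
for a in 1; do python3 -m crank '0.0009 0 0.0005 0 0 0 1; 0.0017 0 0.001 0 0 0 1; 0.0017 0 0.001 0 0 0 1' >/dev/null;  python3 -c 'from h import *;st()'; python3 -m crank '0.0009 0 0.0005 0 0 0 1; 0.0017 0 0.001 0 0 0 1; 0.0017 0 0.001 0 0 0 1' >/dev/null;  python3 -c 'from h import *;st()';  python3 -m crank '0.0009 0 0.0005 0 0 0 1; 0.0017 0 0.001 0 0 0 1; 0.0017 0 0.001 0 0 0 1' >/dev/null;  python3 -c 'from h import *;st()'; done
```

```text
t 14.45 tcp x -35.4 y 4.1 z 25.1  rear~205.1 F -3.3 -0.5 2.0 M [-0.65 -0.22 -0.09] rot [-0.03 -0.05  0.03] w 35.8
t 14.75 tcp x -33.4 y 4.2 z 25.0  rear~207.1 F -2.5 -1.0 2.0 M [-0.64 -0.28 -0.1 ] rot [-0.02 -0.04  0.03] w 35.5
t 15.05 tcp x -31.9 y 4.0 z 25.0  rear~208.6 F -6.5 -0.7 2.9 M [-1.1  -0.2   0.04] rot [-0.05 -0.09  0.01] w 35.4
```

```bash
for a in 1; do python3 -m crank '0.0009 0 0.0005 0 0 0 1; 0.0017 0 0.001 0 0 0 1; 0.0017 0 0.001 0 0 0 1' >/dev/null;  python3 -c 'from h import *;st()'; python3 -m crank '0.0009 0 0.0005 0 0 0 1; 0.0009 0 0.0005 0 0 0 1' >/dev/null;  python3 -c 'from h import *;st()';  python3 -m crank '0.0009 0 0.0005 0 0 0 1; 0.0009 0 0.0005 0 0 0 1' >/dev/null;  python3 -c 'from h import *;st()'; done
```

```text
t 15.35 tcp x -30.1 y 4.0 z 25.0  rear~210.4 F -7.4 -0.3 2.9 M [-1.22 -0.16  0.06] rot [-0.06 -0.11  0.01] w 35.4
t 15.55 tcp x -29.2 y 3.9 z 25.0  rear~211.3 F -8.3 0.5 4.0 M [-1.44 -0.16  0.09] rot [-0.06 -0.12  0.01] w 35.3
t 15.75 tcp x -28.2 y 3.9 z 25.1  rear~212.3 F -8.8 0.1 3.6 M [-1.46 -0.18  0.11] rot [-0.07 -0.13  0.  ] w 35.5
```

```bash
for a in 1; do python3 -m crank '0.0009 0 0.0005 0 0 0 1; 0.0009 0 0.0005 0 0 0 1' >/dev/null;  python3 -c 'from h import *;st()';  python3 -m crank '0.00043 0 0.00025 0 0 0 1; 0.00043 0 0.00025 0 0 0 1' >/dev/null;  python3 -c 'from h import *;st()';  python3 -m crank '0.00043 0 0.00025 0 0 0 1; 0.00043 0 0.00025 0 0 0 1' >/dev/null;  python3 -c 'from h import *;st()'; done
```

```text
t 15.95 tcp x -27.3 y 3.9 z 25.0  rear~213.2 F -9.2 0.4 4.3 M [-1.56 -0.22  0.12] rot [-0.07 -0.14  0.  ] w 35.6
t 16.15 tcp x -26.9 y 3.9 z 25.0  rear~213.6 F -10.1 0.8 3.6 M [-1.62 -0.19  0.11] rot [-0.07 -0.14  0.01] w 35.9
t 16.35 tcp x -26.4 y 3.9 z 25.1  rear~214.1 F -10.3 -0.1 3.4 M [-1.65 -0.17  0.15] rot [-0.08 -0.14  0.01] w 35.6
```

```bash
for a in 1; do python3 -m crank '0.00043 0 0.00025 0 0 0 1; 0.00043 0 0.00025 0 0 0 1' >/dev/null;  python3 -c 'from h import *;st()';  python3 -m crank '0.00043 0 0.00025 0 0 0 1; 0.00043 0 0.00025 0 0 0 1' >/dev/null;  python3 -c 'from h import *;st()';  python3 -m crank '0.00043 0 0.00025 0 0 0 1; 0.00043 0 0.00025 0 0 0 1' >/dev/null;  python3 -c 'from h import *;st()'; done
```

```text
t 16.55 tcp x -26.2 y 3.8 z 25.0  rear~214.3 F -11.6 0.7 3.1 M [-1.9  -0.12  0.26] rot [-0.09 -0.16  0.  ] w 35.8
t 16.75 tcp x -26.1 y 3.8 z 25.0  rear~214.4 F -14.7 1.6 4.5 M [-2.32  0.03  0.38] rot [-0.1  -0.2  -0.01] w 35.5
t 16.95 tcp x -26.1 y 3.9 z 25.0  rear~214.4 F -19.0 2.8 5.4 M [-2.86  0.13  0.48] rot [-0.11 -0.24 -0.01] w 35.5
```

```bash
for a in 1; do python3 -m crank '-0.00087 0 -0.0005 0 0 0 1; -0.00087 0 -0.0005 0 0 0 1' >/dev/null;  python3 -c 'from h import *;st()';  python3 -m crank '-0.00087 0 -0.0005 0 0 0 1; -0.00087 0 -0.0005 0 0 0 1' >/dev/null;  python3 -c 'from h import *;st()';  python3 -m crank '-0.0006 0 -0.00035 0 0 0 1; -0.0006 0 -0.00035 0 0 0 1' >/dev/null;  python3 -c 'from h import *;st()'; done
```

```text
t 17.15 tcp x -26.2 y 3.9 z 25.0  rear~214.3 F -11.6 0.5 3.4 M [-1.78 -0.07  0.24] rot [-0.08 -0.15  0.01] w 35.5
t 17.35 tcp x -26.6 y 4.0 z 25.0  rear~213.9 F -7.3 -0.3 3.5 M [-1.32 -0.18  0.09] rot [-0.05 -0.09  0.02] w 35.4
t 17.55 tcp x -27.0 y 4.1 z 25.0  rear~213.5 F -6.5 0.6 2.4 M [-1.04 -0.17  0.01] rot [-0.04 -0.07  0.02] w 35.3
```

```bash
for a in 1; do python3 -m crank '-0.0005 0 -0.0003 0 0 0 1; -0.0005 0 -0.0003 0 0 0 1' >/dev/null;  python3 -c 'from h import *;st()';  python3 -m crank '-0.0005 0 -0.0003 0 0 0 1; -0.0005 0 -0.0003 0 0 0 1' >/dev/null;  python3 -c 'from h import *;st()';  python3 -m crank '-0.0005 0 -0.0003 0 0 0 1; -0.0005 0 -0.0003 0 0 0 1' >/dev/null;  python3 -c 'from h import *;st()'; done
```

```text
t 17.75 tcp x -27.3 y 4.1 z 25.0  rear~213.2 F -3.2 -1.4 2.6 M [-0.77 -0.2  -0.02] rot [-0.03 -0.05  0.03] w 35.6
t 17.95 tcp x -27.4 y 4.2 z 25.0  rear~213.1 F 0.0 -1.8 1.5 M [-0.12 -0.34 -0.21] rot [-0.   -0.    0.04] w 35.5
t 18.15 tcp x -27.5 y 4.4 z 25.1  rear~213.0 F 4.1 -2.5 1.3 M [ 0.48 -0.41 -0.39] rot [0.03 0.04 0.04] w 35.6
```

The tray stops 1.4 mm before the hard stop and resists a light pull, so the catch has clicked. I'll take off the load, let go and retreat.

```bash
python3 -m crank '0.0005 0 0.0003 0 0 0 1; 0.0005 0 0.0003 0 0 0 1' 10 >/dev/null; python3 -c 'from h import *;st()'; python3 -m crank '0 0 0 0 0 0 -1; 0 0 0 0 0 0 -1; 0 0 0 0 0 0 -1; 0 0 0 0 0 0 -1; 0 0 0 0 0 0 -1' && python3 -m crank '0 0 0 0 0 0 -1; -0.002 0 -0.02 0 0 0 -1; -0.005 0 -0.05 0 0 0 -1; -0.01 0 -0.09 0 0 0 -1; -0.01 0 -0.13 0 0 0 -1' && python3 -m crank '-0.03 0 -0.03 0 0 0 -1; -0.06 0 -0.06 0 0 0 -1; -0.06 0 -0.06 0 0 0 -1; -0.06 0 -0.06 0 0 0 -1'
python3 - <<'E'
from h import *
im=imaging.snapshot("wrist")[:,:,::-1];cv2.imwrite("pics/w3.png",im)
t=imaging.snapshot("top")[:,:,::-1];cv2.imwrite("pics/t3.png",t)
cv2.imwrite("pics/f.png",np.hstack([cv2.resize(im,(400,300)),crop(t,215,165,133,100,3)]))
E
```

```text
t 18.35 tcp x -27.5 y 4.4 z 25.0  rear~213.0 F 2.3 -1.1 0.7 M [ 0.04 -0.13 -0.36] rot [ 0.01 -0.02  0.04] w 35.9
time: 18.85
tool_pos: [0.5784, 0.0759, 0.025]
tcp_rot: [-1.727, -2.078, -0.462]
ft_force: [-0.2, 0.5, 0.3]
width: 0.0706
grasp_force: 0.0
time: 19.35
tool_pos: [0.5918, 0.0026, 0.1335]
tcp_rot: [-1.727, -2.078, -0.461]
ft_force: [-0.2, -0.5, -0.0]
width: 0.0949
grasp_force: 0.0
time: 19.75
tool_pos: [0.6069, -0.0775, 0.1545]
tcp_rot: [-1.728, -2.077, -0.462]
ft_force: [0.3, 0.5, -0.1]
width: 0.0949
grasp_force: 0.0
```

View pics/f.png

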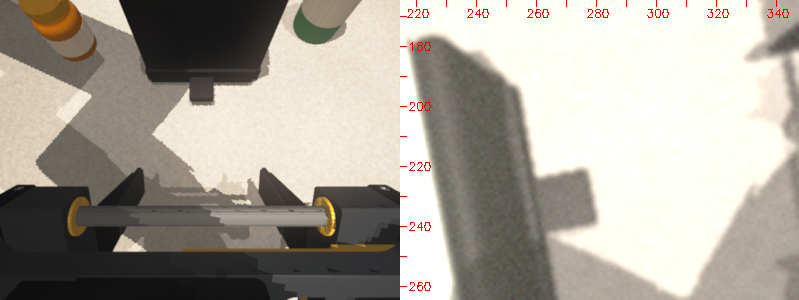

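The tab sticks straight out of the slot, with its end at about (277,221) and (280,238.5) in the top view, and the strip lies against the face. I'll check the distance and then hand in.

Run:
```python
from h import *
c=imaging.calibration("top");K=np.array(c["camera_matrix"]);T=np.array(c["extrinsics"])
a=np.radians(100.6);ex=np.array([np.cos(a),np.sin(a),0])
for u,v in((277.2,221.2),(280.2,238.5)):
    d=T[:3,:3]@[(u-K[0,2])/K[0,0],-(v-K[1,2])/K[1,1],-1];p=T[:3,3]+d*(.028-T[2,3])/d[2];print((p-[.5775,.104,0])@ex*1e3)
print(robot.close_job())
```

```text
-45.75159726820554
-45.017178532684426
the job is handed in; nothing more can be done
None
```

The crumb tray is back in the toaster: the catch held against a light pull, the highest push was 19 N, and I let go, backed off and handed the job in at about 20 s (no verdict came back).

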